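# Reset a ratchet recipe board to its second notch

### The job

The cook's recipe board is propped too steeply on its ratchet stand. Lift it past its top notch so that the pawl lets go, lay it gently down flat, then raise it again and leave it propped in the second notch up from flat, with nothing touching it. Hold the board all the way down rather than letting it crash, and do not disturb the pepper mill, spice jar, terracotta bowl and mustard jar standing around.

Things in the scene. Friction and masses are not known exactly. Their poses are not given: they have to be found in the camera images.
- stand_hinge (a point): Middle of the board's hinge axis on the steel stand, which is fixed to the worktable (base plate 225 x 242 x 8 mm); 92 mm above the worktable. Its y axis runs along the hinge axis, x points level from the hinge towards the side where the board's handle lies when flat, z up.
- board_bar (a point): Centre of the straight grip bar of the wire handle at the board's free edge: round steel, 10 mm thick, 100 mm long, parallel to the hinge axis, 50 mm of open space between it and the board's edge, nothing beyond it. From the hinge axis it lies 215 mm along the board and 12 mm to the face side. Axes turn with the board: x along it from hinge to bar, y along the bar, z out of the face.
- recipe_board: Hinged wooden recipe board, 166 x 190 x 8 mm, paper sheet on its face, about 0.6 kg; origin mid hinge axis, axes as for the bar. Angle 0 is flat on its rests (bar 104 mm above the worktable); it swings up, the bar rising and coming back over the hinge, to a firm stop at 85 degrees. Its weight is 1.5 to 4 N at the bar; unheld and unpropped it falls.
- ratchet (a point): Middle of the stand's upright slotted plate (40 x 60 mm) beside the board on the -y side, to which the pawl's pivot is screwed. The tumbling pawl, 55 mm long, drops into the four notches of the board's toothed quadrant. Raising is free and the pawl drops in once the board is 1 to 2 degrees past a notch; let down, the board stops hard in that notch. It starts in the third or fourth. Not for handling.
- quadrant_hub (a point): Hub of the toothed quadrant on the hinge axis, 113 mm to the -y side. Notches count up from flat, about 13 degrees apart; the first holds at 18 degrees, but all lie together up to 5 degrees higher or lower on each stand: to be felt. Between 73 and 78 degrees the pawl is kicked over and the board can go right down; in the last degrees to flat it is kicked back (hardly felt) and catches again.
- pepper_mill_mid (a point): Centre of the wooden pepper mill, 58 mm across and 170 mm high, standing to the left; a bystander.
- spice_jar_mid (a point): Centre of the spice jar with black cap, 41 mm across and 105 mm high, standing to the left; a bystander.
- terracotta_bowl_mid (a point): Centre of the small terracotta bowl, 68 mm across and 40 mm high, to the right; a bystander.
- mustard_jar_mid (a point): Centre of the mustard jar, 62 mm across and 90 mm high, to the right; a bystander.

How it is judged:
By the outcome, as a careful person would: the job done as asked, in the order asked, and still so for the second after the job is handed in, with the robot touching nothing.
It also fails if it takes over 64 s, if anything falls off the work surface, if the arm or the gripper's body presses on something with over 40 N, if the wrist force passes 120 N, or if a joint passes its speed limit or range.

### The arm

A 7-joint arm with a two-finger parallel gripper is mounted at the origin on a cart in front of the work surface, level with it; the furniture and walls round the work are solid. World frame = base frame: x ahead of the robot, y to its left, z up, the work surface at z = 0. Lengths are in m, angles in rad, forces in N, time in s.
With the tool pointing down it reaches from about 0.4 to 0.875 m from the base axis. Payload 4.4 kg.
Tool frame: the origin (TCP) lies on the centre line of the jaws, within the pads' length; the fingertips stand arm.tcp_to_tips ahead of it and the grasp point (between the pads) lies 11 mm behind it (arm.tcp_to_tips is the distance from the TCP to the fingertips, in m); z points along the fingers, y is the line along which they close (so a half turn about z gives the same grasp; the last joint's range is limited). The gripper opens to 85 mm and grips with 20 to 120 N. Pads are 22 mm wide; open, the fingers measure 114 mm over their backs; the gripper's body (76 mm by 85 mm) begins 54 mm behind the grasp point. The pads swing forward as they close: fully open they stand 13 mm farther back than shut.
Start: joints at [1.217, 0.628, 0.038, 1.517, -0.027, 0.996, -0.02], TCP at [0.185, -0.623, 0.239] pointing down, gripper open.
Joint ranges: [-3.06, 3.06], [-0.37, 2.12], [-1.25, 1.32], [0.18, 2.47], [-1.1, 4.24], [0.23, 1.98], [-2.94, 2.94]. Speed limits (rad/s): [2.57, 2.57, 3.14, 3.14, 3.14, 3.14, 3.14].

### API

Orientations are given as a rotation vector (axis times angle).
In Python, from plant import arm gives the robot as it stands. The module is installed in compiled form; this text tells all that it offers.
- The arm moves only by the tool step_arm, never from a script. Its arguments are lists of equal length, an entry for each row: "offset": the shift along the world's x, y, z in cm, a list of three; "delta_rot": the turn, a rotation vector about the world's x, y, z in degrees, a list of three; "grip": the closure, from 0 (fully open) to 1 (shut). In form: {"offset": [[x, y, z], ...], "delta_rot": [[ax, ay, az], ...], "grip": [grip, ...]}. A call has 1 to 8 rows; each row is the pose to reach, as a shift and turn from the pose commanded when the call began; what a row does not reach only later rows make up. A row lasts 1/12 s, in which the tool goes at most 41.7 mm and 7.16 degrees, less where a joint would pass 70% of its speed; a pose out of reach is approached as far as the arm can. A call with a gripper value outside its range is refused whole. The fingers move at their own pace and stop on an object; "newtons" is the grip in N (left out, the last holds). Time passes only in rows, so rows that repeat a pose let the fingers close. It gives the time, the measured TCP pose, the force, the opening and the grip force at its end, in the units of the state.
- arm.get_obs(): the state, without advancing time (a new reading comes with each control period).
- arm.capture(name): name is "scene" or "top" or "wrist"; returns a dict with "frame" (400x640x3 uint8, red, green, blue), "fov_y" (degrees; the focal length in pixels is half the picture's height over the tangent of half this angle, whatever the lens; pixels are square), "cx", "cy" (the principal point, pixels), "world_from_camera" (4x4, takes a point from camera to world coordinates). Camera axes: x right, y up, looking along -z (the intrinsics and any distortion apply to the point x, -y, -z); pixel columns grow to the right and rows downward; lengths in m; the calibration is good to about 2 mm. The wrist camera is an equidistant fisheye: a pixel r from the principal point sees the ray r / f radians off the axis. A picture is of the moment at which its call begins. There is no depth.
- arm.close_job(): hands the job in; it is judged then, once.
The state is a dict: "clock": time; "joint_pos": joint angles; "dq": joint speeds; "joint_torque": joint torques, N m; "tool_pos": TCP position; "eef_rot": TCP orientation; "wrist_force": force on the tool from outside, world axes, zero at the start; "wrist_torque": the same for the moment, N m; "gripper_width": finger opening in m; "grip_force": force on a finger pad.
Only numpy, scipy, OpenCV 4.12 (cv2) and the standard library are available. Lean on these libraries where they do the work, as an engineer would, in place of code of your own. Each camera call takes 0.05 s, during which the arm holds its last target. There are 200 camera calls.

## Working session

There is one attempt and no reset: what is moved stays moved. The work goes in short steps, Python scripts to look and compute and a tool call to move; the robot and the scene stay as the last step left them, time stands still between calls to the robot, and variables do not carry over. Pictures are saved under pics/ and viewed, at most 10 in all, crops included, and the job is handed in when it is done.

Besides the shell and the picture viewer there is one more tool, called after ">>>" as name(argument=value, ...), one argument or row to a line, values as JSON. step_arm: Moves the arm, as the interface text tells. Its arguments: {"type":"object","properties":{"offset":{"type":"array"},"delta_rot":{"type":"array"},"grip":{"type":"array"},"newtons":{"type":"number"}},"required":["offset","delta_rot","grip"]}

```bash
mkdir -p pics
cat > h.py <<'E'
import numpy as np, cv2, pickle
from plant import arm
def snap(n,fn):
    c=arm.capture(n); cv2.imwrite(f'pics/{fn}.png',c['frame'][:,:,::-1]); pickle.dump(c,open(f'pics/{fn}.pkl','wb')); return c
def load(fn): return pickle.load(open(f'pics/{fn}.pkl','rb'))
def ray(c,u,v,fish=False):
    f=200/np.tan(np.radians(c['fov_y']/2)); d=np.array([(u-c['cx'])/f,-(v-c['cy'])/f,-1.])
    M=np.array(c['world_from_camera'])
    if fish:
        a=np.hypot(d[0],d[1]); s=np.sin(a)/a if a>0 else 1; d=np.array([d[0]*s,d[1]*s,-np.cos(a)])
    d=M[:3,:3]@d; return M[:3,3],d/np.linalg.norm(d)
def atz(c,u,v,z,fish=False):
    o,d=ray(c,u,v,fish); return o+d*(z-o[2])/d[2]
def proj(c,P):
    f=200/np.tan(np.radians(c['fov_y']/2)); M=np.linalg.inv(np.array(c['world_from_camera']))
    p=(M[:3,:3]@np.asarray(P).T).T+M[:3,3]; return np.c_[c['cx']-f*p[:,0]/p[:,2], c['cy']+f*p[:,1]/p[:,2]]
E
python3 - <<'E'
from h import *
a=snap('scene','s1');b=snap('top','t1')
for c in(a,b): print({k:np.round(v,3).tolist() if not isinstance(v,(int,float)) else v for k,v in c.items() if k!='frame'})
o=arm.get_obs(); print(o, arm.tcp_to_tips)
E
```

```text
{'fov_y': 57.333227454026414, 'cx': 318.88653435997463, 'cy': 197.10923344234084, 'world_from_camera': [[-0.88, 0.378, -0.288, 0.103], [-0.475, -0.683, 0.555, 0.687], [0.013, 0.625, 0.78, 1.094], [0.0, 0.0, 0.0, 1.0]]}
{'fov_y': 52.929040736248865, 'cx': 313.78395782303426, 'cy': 206.81264141753823, 'world_from_camera': [[0.011, 1.0, -0.026, 0.422], [-1.0, 0.011, -0.0, -0.035], [0.0, 0.026, 1.0, 1.221], [0.0, 0.0, 0.0, 1.0]]}
{'clock': 0.1, 'joint_pos': array([ 1.21720195,  0.62924125,  0.03841835,  1.51825195, -0.02701325,
        0.99628631, -0.02000063]), 'dq': array([-0.00097597, -0.00048346,  0.00071937, -0.00220425, -0.00030894,
       -0.000132  , -0.00075373]), 'joint_torque': array([ 2.47719050e-03, -5.64534187e+01,  1.22993331e+00, -1.93973565e+01,
        1.11521973e-02,  5.35282437e-03, -1.28027711e-06]), 'tool_pos': array([ 0.18439196, -0.62274209,  0.2384937 ]), 'eef_rot': array([-3.10748269e+00, -4.50292176e-01,  3.58969863e-04]), 'wrist_force': array([ 0.07215033, -0.26943067,  0.73299715]), 'wrist_torque': array([-0.00354175,  0.01025047, -0.00963554]), 'grip_force': 0.0, 'gripper_width': 0.08548153996143437} 0.008
```

View pics/s1.png

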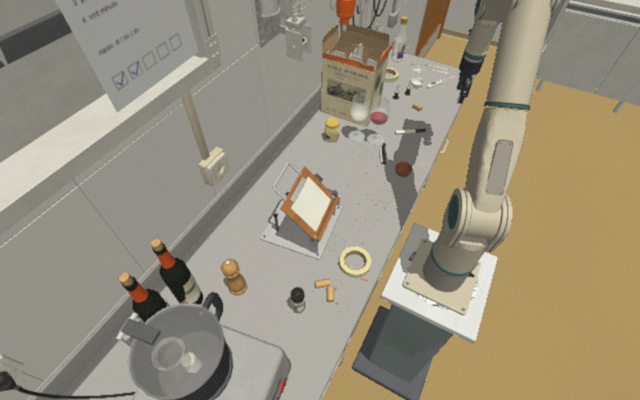

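View pics/t1.png

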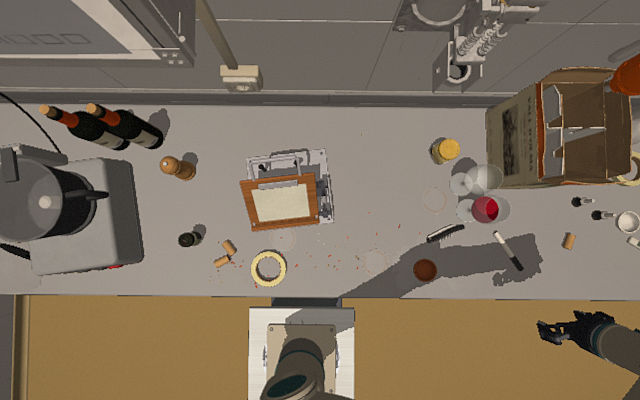

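Run:
```python
from h import *
a=cv2.imread('pics/s1.png')[150:260,250:350]; b=cv2.imread('pics/t1.png')[140:240,230:345]
a=cv2.resize(a,None,fx=5,fy=5,interpolation=cv2.INTER_CUBIC);b=cv2.resize(b,None,fx=6,fy=6,interpolation=cv2.INTER_CUBIC)
cv2.imwrite('pics/s1c.png',a);cv2.imwrite('pics/t1c.png',b)
```

```text
(no output)
```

View pics/s1c.png

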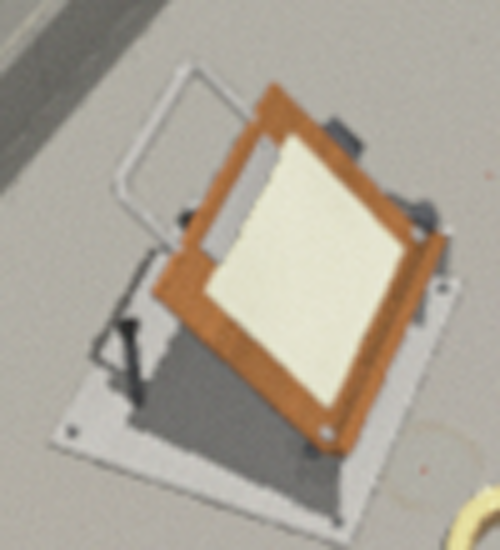

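View pics/t1c.png

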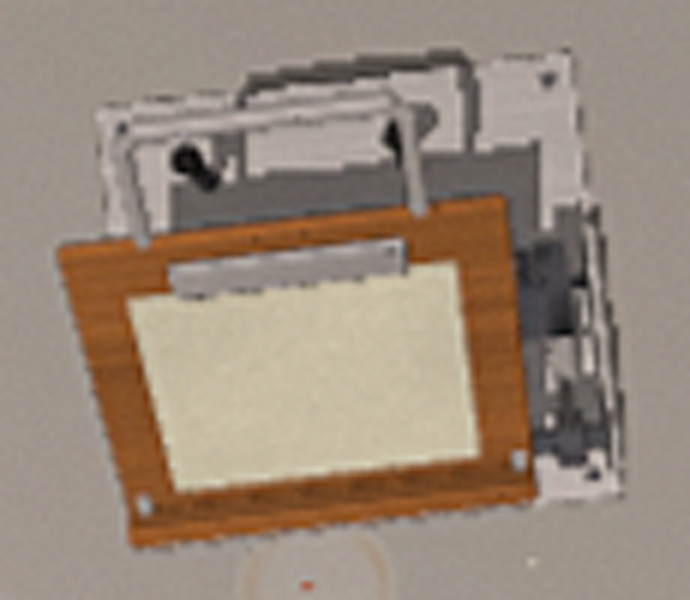

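Run:
```python
from h import *
from scipy.optimize import least_squares
s=load('s1');t=load('t1')
bt=np.array([[250.3,162.2],[296.3,156.7],[240.3,181.2],[313.8,173.3]])
bs=np.array([[274,187.4],[288.6,163.4],[281.6,208],[305,167.6]])
def model(p):
    x,y,yaw,th,zc,h=p
    L=np.array([[.215,.05,.012],[.215,-.05,.012],[.160,.095,zc],[.160,-.095,zc]])
    X=L[:,0]*np.cos(th)-L[:,2]*np.sin(th); Z=L[:,0]*np.sin(th)+L[:,2]*np.cos(th)
    return np.c_[x+X*np.cos(yaw)-L[:,1]*np.sin(yaw), y+X*np.sin(yaw)+L[:,1]*np.cos(yaw), h+Z]
r=least_squares(lambda p:np.r_[(proj(t,model(p))-bt).ravel(),(proj(s,model(p))-bs).ravel(),(p[4]-.004)*300,(p[5]-.092)*500],[.45,0,0,1,.004,.092])
p=r.x;print(p,np.degrees(p[2:4]),np.round(r.fun,1));print(model(p))
pl=[atz(t,*q,.008) for q in[(246.7,158),(325.3,148.3),(333.3,222.8)]]+[atz(s,*q,.008) for q in[(260.4,238),(319,258.6),(342.4,207)]]
print(np.round(pl,4))
for n,q,h in[('mill',(172,162),.16),('spice',(185,239),.1),('must',(448,148),.09),('bowl',(425,270),.03)]: print(n,atz(t,*q,h))
```

```text
[0.41192227 0.04528505 0.12483202 0.74868982 0.0078601  0.09256368] [ 7.1523477  42.89676658] [ 3.   0.3 -2.1  1.2 -0.6  0.2  0.5 -0.4  0.4 -1.  -0.6  0.8 -1.3  1.1
 -0.5 -1.   1.2  0.3]
[[ 0.55387165  0.11348962  0.24770076]
 [ 0.56632246  0.01426776  0.24770076]
 [ 0.51108636  0.15347364  0.20723057]
 [ 0.53474289 -0.0350479   0.20723057]]
[[ 0.5998  0.1703  0.008 ]
 [ 0.632  -0.0676  0.008 ]
 [ 0.4065 -0.094   0.008 ]
 [ 0.5964  0.1737  0.008 ]
 [ 0.3789  0.1467  0.008 ]
 [ 0.4056 -0.0865  0.008 ]]
mill [0.56474191 0.34229504 0.16      ]
spice [0.35808759 0.32304696 0.1       ]
must [ 0.62246424 -0.41218723  0.09      ]
bowl [ 0.27050578 -0.36508904  0.03      ]
```

>>> step_arm(
  offset=[
    [1.6,3,2],
    [3.3,6,4],
    [5,9.1,6],
    [6.7,12.2,8],
    [8.4,15.3,10],
    [10.1,18.4,12],
    [11.8,21.5,12.2],
    [13.6,25,12.2],
  ],
  delta_rot=[
    [0,0,3.5],
    [0,0,7],
    [0,0,10.5],
    [0,0,14],
    [0,0,18],
    [0,0,22],
    [0,0,26],
    [0,0,29],
  ],
  grip=[0.2,0.2,0.2,0.2,0.2,0.2,0.2,0.2],
  newtons=35,
)

```text
clock: 0.77
tool_pos: [0.3213, -0.3728, 0.3627]
eef_rot: [2.893, 1.216, 0.001]
wrist_force: [1.4, 0.3, -1.2]
gripper_width: 0.068
grip_force: 0.0
```

>>> step_arm(
  offset=[
    [1.5,2.7,0],
    [3,5.5,0],
    [4.5,8.2,0],
    [6,11,0],
    [7.5,13.7,0],
    [9,16.5,0],
    [10.5,19.2,0],
    [12,21.9,0],
  ],
  delta_rot=[
    [0,0,3.5],
    [0,0,7],
    [0,0,10.5],
    [0,0,14],
    [0,0,17],
    [0,0,20],
    [0,0,23],
    [0,0,26],
  ],
  grip=[0.2,0.2,0.2,0.2,0.2,0.2,0.2,0.2],
)

```text
clock: 1.43
tool_pos: [0.4407, -0.1528, 0.3612]
eef_rot: [-2.547, -1.838, 0.0]
wrist_force: [0.7, 0.0, -0.0]
gripper_width: 0.0683
grip_force: 0.0
```

>>> step_arm(
  offset=[
    [1.5,2.7,0],
    [3,5.5,0],
    [4.5,8.2,0],
    [6,11,0],
    [7.5,13.7,0],
    [9,16.5,0],
    [10.5,19.2,0],
    [12,21.8,0],
  ],
  delta_rot=[
    [0,0,3.5],
    [0,0,7],
    [0,0,10.5],
    [0,0,14],
    [0,0,17],
    [0,0,20],
    [0,0,23],
    [0,0,25.6],
  ],
  grip=[0.2,0.2,0.2,0.2,0.2,0.2,0.2,0.2],
)

```text
clock: 2.1
tool_pos: [0.5608, 0.0652, 0.3609]
eef_rot: [-2.076, -2.357, 0.001]
wrist_force: [-0.2, -0.6, 0.6]
gripper_width: 0.0684
grip_force: 0.0
```

Run:
```python
from h import *
w=snap('wrist','w1'); o=arm.get_obs(); print(o['clock'],o['tool_pos'],o['eef_rot'],o['joint_pos'],o['wrist_force'],o['gripper_width'])
print(w['fov_y'],w['cx'],w['cy'],np.round(w['world_from_camera'],3))
```

```text
2.15 [0.56291942 0.07226821 0.36090791] [-2.06442599 -2.36403748 -0.01004593] [ 0.17339165  0.43133796 -0.5255175   1.56990339  0.22087804  1.19720816
 -0.25729172] [2.72858313 4.0408553  1.33262357] 0.06828985478369742
65.70646984690485 320.5654359767506 204.01748989658742 [[ 0.992 -0.121 -0.034  0.552]
 [ 0.126  0.955  0.27   0.133]
 [ 0.    -0.272  0.962  0.495]
 [ 0.     0.     0.     1.   ]]
```

View pics/w1.png

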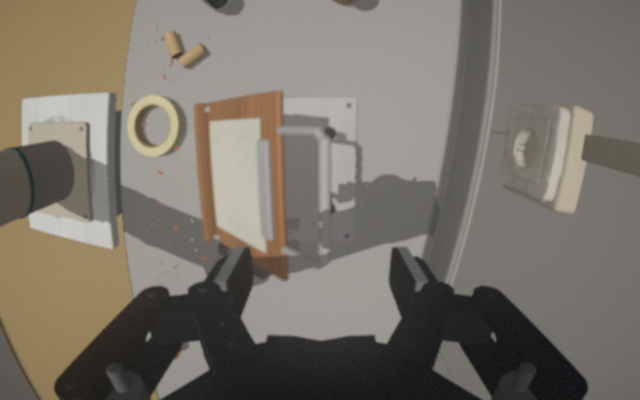

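Run:
```python
from h import *
w=load('w1')
for q in[(326,133),(325,192),(323,250)]: print(atz(w,*q,.248,True))
o=arm.get_obs(); print(o['tool_pos'])
f=200/np.tan(np.radians(w['fov_y']/2)); print(f)
```

```text
[0.55757141 0.12175339 0.248     ]
[0.56297989 0.07382894 0.248     ]
[0.56801309 0.02209188 0.248     ]
[0.56291942 0.07226821 0.36090791]
309.70691628693146
```

>>> step_arm(
  offset=[
    [0.1,0.3,-2],
    [0.1,0.4,-4.5],
    [0.1,0.4,-7],
    [0.1,0.4,-9],
    [0.1,0.4,-10.5],
    [0.1,0.4,-11.5],
    [0.1,0.4,-12.3],
    [0.1,0.4,-12.3],
  ],
  delta_rot=[
    [0,0,0],
    [0,0,0],
    [0,0,0],
    [0,0,0],
    [0,0,0],
    [0,0,0],
    [0,0,0],
    [0,0,0],
  ],
  grip=[0.2,0.2,0.2,0.2,0.2,0.2,0.2,0.2],
)

```text
clock: 2.82
tool_pos: [0.5607, 0.0673, 0.2369]
eef_rot: [-2.079, -2.353, 0.003]
wrist_force: [-0.1, 0.4, 0.2]
gripper_width: 0.0685
grip_force: 0.0
```

Run:
```python
from h import *
w=snap('wrist','w2'); o=arm.get_obs(); print(o['clock'],o['tool_pos'],o['eef_rot'],o['wrist_force'])
```

```text
2.8667 [0.56133894 0.06760505 0.23800958] [-2.07962465e+00 -2.35392381e+00  9.60359328e-04] [-1.09706799  0.0699524   1.39187777]
```

View pics/w2.png

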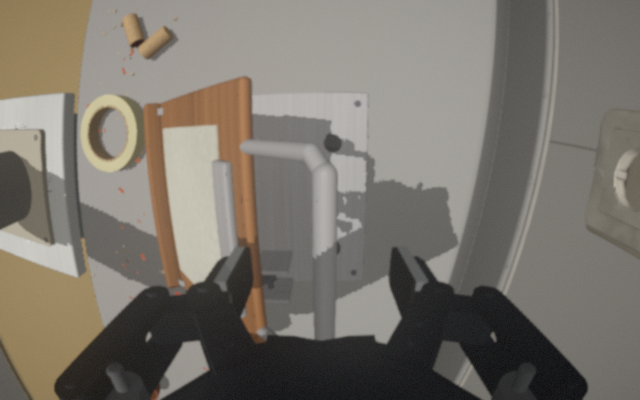

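>>> step_arm(
  offset=[
    [0,0,0],
    [0,0,0],
    [0,0,0],
    [0,0,0],
    [0,0,0],
    [0,0,0],
    [0,0,0],
    [0,0,0],
  ],
  delta_rot=[
    [0,0,0],
    [0,0,0],
    [0,0,0],
    [0,0,0],
    [0,0,0],
    [0,0,0],
    [0,0,0],
    [0,0,0],
  ],
  grip=[0.5,0.7,0.85,1,1,1,1,1],
)

```text
clock: 3.53
tool_pos: [0.5621, 0.0678, 0.2387]
eef_rot: [2.079, 2.354, 0.002]
wrist_force: [1.5, -0.2, 1.9]
gripper_width: 0.0089
grip_force: 34.1
```

```bash
cat > g.py <<'E'
from h import *
w=snap('scene','tmp'); o=arm.get_obs(); print(o['clock'],o['tool_pos'],o['eef_rot'],o['wrist_force'],o['wrist_torque'],o['gripper_width'],o['grip_force'])
E
python3 g.py
```

```text
3.5833 [0.56214402 0.0678245  0.23868015] [2.07926371e+00 2.35385763e+00 1.81940722e-03] [1.39228238 0.43204325 1.6842877 ] [ 0.00294373 -0.28378997  0.04785495] 0.007978938377170963 34.12829875946045
```

```bash
cat > tab.py <<'E'
import numpy as np
yaw=np.radians(7)
def P(t):
    t=np.radians(t);X=.215*np.cos(t)-.012*np.sin(t);Z=.215*np.sin(t)+.012*np.cos(t)
    return 100*np.array([X*np.cos(yaw),X*np.sin(yaw),Z])
def tab(a,ts):
    print('from',a)
    for t in ts: print(t,np.round(P(t)-P(a),2).tolist())
if __name__=='__main__':
    tab(42,range(44,83,2))
E
python3 tab.py
```

```text
from 42
44 [-0.54, -0.07, 0.52]
46 [-1.09, -0.13, 1.02]
48 [-1.67, -0.2, 1.5]
50 [-2.26, -0.28, 1.96]
52 [-2.86, -0.35, 2.4]
54 [-3.48, -0.43, 2.82]
56 [-4.12, -0.51, 3.22]
58 [-4.76, -0.58, 3.59]
60 [-5.42, -0.67, 3.94]
62 [-6.09, -0.75, 4.27]
64 [-6.78, -0.83, 4.57]
66 [-7.47, -0.92, 4.85]
68 [-8.17, -1.0, 5.11]
70 [-8.88, -1.09, 5.34]
72 [-9.6, -1.18, 5.54]
74 [-10.32, -1.27, 5.72]
76 [-11.05, -1.36, 5.87]
78 [-11.79, -1.45, 6.0]
80 [-12.53, -1.54, 6.1]
82 [-13.27, -1.63, 6.18]
```

>>> step_arm(
  offset=[
    [-0.54,-0.07,0.52],
    [-1.09,-0.13,1.02],
    [-1.67,-0.2,1.5],
    [-2.26,-0.28,1.96],
    [-2.86,-0.35,2.4],
    [-3.48,-0.43,2.82],
    [-4.12,-0.51,3.22],
    [-4.76,-0.58,3.59],
  ],
  delta_rot=[
    [0,0,0],
    [0,0,0],
    [0,0,0],
    [0,0,0],
    [0,0,0],
    [0,0,0],
    [0,0,0],
    [0,0,0],
  ],
  grip=[1,1,1,1,1,1,1,1],
)

```text
clock: 4.25
tool_pos: [0.511, 0.0613, 0.2733]
eef_rot: [-2.078, -2.352, 0.007]
wrist_force: [-2.7, -1.5, -11.9]
gripper_width: 0.0085
grip_force: 33.9
```

```bash
python3 g.py; python3 -c "
from tab import *
tab(58,range(60,84,2))"
```

```text
4.3 [0.50990551 0.06108041 0.27382503] [-2.07747399 -2.35245338  0.00826632] [ -5.67290666  -0.98789456 -10.8588887 ] [-0.09834171  0.90878206  0.04441588] 0.008342342404069109 33.9252769947052
from 58
60 [-0.66, -0.08, 0.35]
62 [-1.33, -0.16, 0.68]
64 [-2.01, -0.25, 0.98]
66 [-2.71, -0.33, 1.26]
68 [-3.41, -0.42, 1.52]
70 [-4.12, -0.51, 1.74]
72 [-4.84, -0.59, 1.95]
74 [-5.56, -0.68, 2.13]
76 [-6.29, -0.77, 2.28]
78 [-7.03, -0.86, 2.41]
80 [-7.77, -0.95, 2.51]
82 [-8.51, -1.04, 2.59]
```

>>> step_arm(
  offset=[
    [-0.66,-0.08,0.35],
    [-1.33,-0.16,0.68],
    [-2.01,-0.25,0.98],
    [-2.71,-0.33,1.26],
    [-3.41,-0.42,1.52],
    [-4.12,-0.51,1.74],
    [-4.84,-0.59,1.95],
    [-5.56,-0.68,2.13],
  ],
  delta_rot=[
    [0,0,0],
    [0,0,0],
    [0,0,0],
    [0,0,0],
    [0,0,0],
    [0,0,0],
    [0,0,0],
    [0,0,0],
  ],
  grip=[1,1,1,1,1,1,1,1],
)

```text
clock: 4.97
tool_pos: [0.4529, 0.0538, 0.2922]
eef_rot: [-2.075, -2.349, 0.014]
wrist_force: [-5.5, 0.0, -24.7]
gripper_width: 0.0086
grip_force: 34.3
```

```bash
python3 g.py; python3 -c "
from tab import *
tab(74,range(76,84,1))"
```

```text
5.0167 [0.45165768 0.05364699 0.29252591] [-2.07447335 -2.34948001  0.01552016] [ -5.62569453  -0.59606793 -29.71992894] [-0.03006624  0.96046353  0.02260641] 0.008711735762730455 33.78536581993103
from 74
76 [-0.73, -0.09, 0.15]
77 [-1.1, -0.13, 0.22]
78 [-1.47, -0.18, 0.28]
79 [-1.83, -0.23, 0.34]
80 [-2.2, -0.27, 0.38]
81 [-2.58, -0.32, 0.43]
82 [-2.95, -0.36, 0.46]
83 [-3.32, -0.41, 0.49]
```

>>> step_arm(
  offset=[
    [0,0,-0.2],
    [0,0,-0.3],
    [-0.4,-0.05,-0.25],
    [-0.8,-0.1,-0.2],
    [-1.2,-0.15,-0.2],
    [-1.2,-0.15,-0.2],
  ],
  delta_rot=[
    [0,0,0],
    [0,0,0],
    [0,0,0],
    [0,0,0],
    [0,0,0],
    [0,0,0],
  ],
  grip=[1,1,1,1,1,1],
)

```text
clock: 5.52
tool_pos: [0.4453, 0.0529, 0.2933]
eef_rot: [2.08, 2.354, -0.002]
wrist_force: [-2.3, -3.2, -23.3]
gripper_width: 0.0086
grip_force: 34.4
```

```bash
python3 g.py
```

```text
5.5667 [0.44560479 0.05293703 0.29322716] [-2.08022851e+00 -2.35416554e+00  2.01005850e-03] [ -2.31066457  -3.69455693 -23.90481738] [-0.6585835   0.3996658   0.02152423] 0.008460119063209762 34.41003084182739
```

>>> step_arm(
  offset=[
    [0,0,-0.2],
    [-0.2,-0.02,-0.4],
    [-0.5,-0.06,-0.4],
    [-0.8,-0.1,-0.4],
    [-1.1,-0.13,-0.4],
    [-1.1,-0.13,-0.4],
  ],
  delta_rot=[
    [0,0,0],
    [0,0,0],
    [0,0,0],
    [0,0,0],
    [0,0,0],
    [0,0,0],
  ],
  grip=[1,1,1,1,1,1],
)

```text
clock: 6.07
tool_pos: [0.4406, 0.0524, 0.2935]
eef_rot: [2.074, 2.346, 0.014]
wrist_force: [0.6, -5.7, 2.3]
gripper_width: 0.009
grip_force: 36.7
```

```bash
python3 g.py; cp pics/tmp.png pics/up.png; cp pics/tmp.pkl pics/up.pkl; python3 -c "
import cv2
a=cv2.imread('pics/up.png')[130:270,240:360]
cv2.imwrite('pics/upc.png',cv2.resize(a,None,fx=4,fy=4,interpolation=cv2.INTER_CUBIC))"
```

```text
6.1167 [0.4407981  0.0523961  0.29348207] [2.07422632 2.34606503 0.01410072] [ 1.23520782 -6.27272156  2.9430698 ] [-1.27100581 -0.19273629  0.01598894] 0.008585833547013423 36.72604858875275
```

View pics/upc.png

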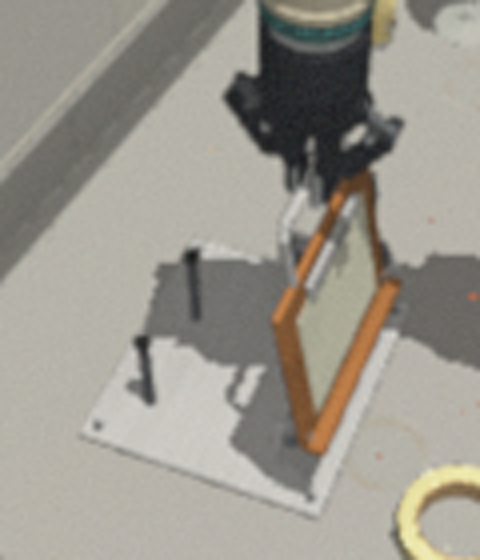

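Run:
```python
from h import *
from scipy.optimize import least_squares
c=load('up'); H=np.array([.412,.0453]);yaw=.1248
def f(th,y):
    X=.160*np.cos(th)-.008*np.sin(th);Z=.160*np.sin(th)+.008*np.cos(th)
    return [H[0]+X*np.cos(yaw)-y*np.sin(yaw),H[1]+X*np.sin(yaw)+y*np.cos(yaw),.0925+Z]
for th in (72,74,76,78,80,82,84): print(th,proj(c,np.array([f(np.radians(th),.095),f(np.radians(th),-.095)])).round(1).tolist())
g=np.array([[309.5,209.5],[332.5,173.7]])
o=arm.get_obs();print(np.round(o['joint_pos'],3),o['dq'].round(3))
print(np.round(o['joint_torque'],1))
```

```text
72 [[301.3, 208.0], [324.5, 164.0]]
74 [[303.0, 208.3], [326.1, 164.1]]
76 [[304.8, 208.6], [327.7, 164.3]]
78 [[306.5, 209.0], [329.3, 164.6]]
80 [[308.3, 209.4], [331.0, 164.9]]
82 [[310.1, 209.8], [332.6, 165.2]]
84 [[311.9, 210.3], [334.3, 165.6]]
[ 0.242  0.292 -0.544  1.987  0.196  0.899 -0.281] [-0.002  0.002  0.001 -0.005  0.001  0.    -0.   ]
[ -2.8 -32.6  -5.5 -17.4  -1.6  -0.5  -0. ]
```

```bash
python3 -c "
from tab import *
tab(80,range(78,62,-2))
tab(64,range(62,46,-2))"
```

```text
from 80
78 [0.74, 0.09, -0.1]
76 [1.47, 0.18, -0.23]
74 [2.2, 0.27, -0.38]
72 [2.93, 0.36, -0.56]
70 [3.65, 0.45, -0.77]
68 [4.36, 0.53, -1.0]
66 [5.06, 0.62, -1.25]
64 [5.75, 0.71, -1.53]
from 64
62 [0.68, 0.08, -0.3]
60 [1.35, 0.17, -0.63]
58 [2.01, 0.25, -0.98]
56 [2.66, 0.33, -1.35]
54 [3.3, 0.4, -1.75]
52 [3.92, 0.48, -2.17]
50 [4.52, 0.56, -2.61]
48 [5.11, 0.63, -3.07]
```

>>> step_arm(
  offset=[
    [0.74,0.09,-0.1],
    [1.47,0.18,-0.23],
    [2.2,0.27,-0.38],
    [2.93,0.36,-0.56],
    [3.65,0.45,-0.77],
    [4.36,0.53,-1.0],
    [5.06,0.62,-1.25],
    [5.75,0.71,-1.53],
  ],
  delta_rot=[
    [0,0,0],
    [0,0,0],
    [0,0,0],
    [0,0,0],
    [0,0,0],
    [0,0,0],
    [0,0,0],
    [0,0,0],
  ],
  grip=[1,1,1,1,1,1,1,1],
)

```text
clock: 6.78
tool_pos: [0.4995, 0.0599, 0.2787]
eef_rot: [2.075, 2.345, 0.017]
wrist_force: [2.8, -4.9, 6.0]
gripper_width: 0.0084
grip_force: 37.7
```

```bash
python3 g.py
```

```text
6.8333 [0.50064575 0.06010222 0.27824434] [2.07510293 2.34501113 0.01832548] [ 3.6655398  -5.24462525  6.15404282] [-0.99098034 -0.40023026  0.04211704] 0.00856099015620812 37.85474181175232
```

>>> step_arm(
  offset=[
    [0.68,0.08,-0.3],
    [1.35,0.17,-0.63],
    [2.01,0.25,-0.98],
    [2.66,0.33,-1.35],
  ],
  delta_rot=[
    [0,0,0],
    [0,0,0],
    [0,0,0],
    [0,0,0],
  ],
  grip=[1,1,1,1],
)

```text
clock: 7.17
tool_pos: [0.5264, 0.0634, 0.2653]
eef_rot: [2.075, 2.345, 0.018]
wrist_force: [2.3, -3.9, 4.3]
gripper_width: 0.009
grip_force: 38.2
```

```bash
python3 g.py
```

```text
7.2167 [0.527513   0.06351134 0.26467403] [2.07521868 2.34477878 0.01947839] [ 5.07316409 -4.47614373  3.14525817] [-0.9290402  -0.6629829   0.03553616] 0.008417359202293449 38.31253409385681
```

```bash
python3 -c "
from tab import *
tab(54,range(52,36,-2))
tab(38,range(36,20,-2))
tab(22,range(20,-2,-2))"
```

```text
from 54
52 [0.62, 0.08, -0.42]
50 [1.22, 0.15, -0.86]
48 [1.81, 0.22, -1.32]
46 [2.39, 0.29, -1.8]
44 [2.94, 0.36, -2.3]
42 [3.48, 0.43, -2.82]
40 [4.0, 0.49, -3.36]
38 [4.5, 0.55, -3.92]
from 38
36 [0.48, 0.06, -0.57]
34 [0.94, 0.12, -1.16]
32 [1.38, 0.17, -1.77]
30 [1.8, 0.22, -2.39]
28 [2.2, 0.27, -3.03]
26 [2.58, 0.32, -3.68]
24 [2.93, 0.36, -4.34]
22 [3.26, 0.4, -5.02]
from 22
20 [0.31, 0.04, -0.69]
18 [0.59, 0.07, -1.38]
16 [0.85, 0.1, -2.09]
14 [1.08, 0.13, -2.8]
12 [1.29, 0.16, -3.52]
10 [1.47, 0.18, -4.25]
8 [1.63, 0.2, -4.99]
6 [1.76, 0.22, -5.73]
4 [1.86, 0.23, -6.47]
2 [1.95, 0.24, -7.22]
0 [2.0, 0.25, -7.97]
```

>>> step_arm(
  offset=[
    [0.62,0.08,-0.42],
    [1.22,0.15,-0.86],
    [1.81,0.22,-1.32],
    [2.39,0.29,-1.8],
    [2.94,0.36,-2.3],
    [3.48,0.43,-2.82],
    [4.0,0.49,-3.36],
    [4.5,0.55,-3.92],
  ],
  delta_rot=[
    [0,0,0],
    [0,0,0],
    [0,0,0],
    [0,0,0],
    [0,0,0],
    [0,0,0],
    [0,0,0],
    [0,0,0],
  ],
  grip=[1,1,1,1,1,1,1,1],
)

```text
clock: 7.88
tool_pos: [0.5742, 0.0695, 0.2272]
eef_rot: [2.073, 2.342, 0.026]
wrist_force: [6.6, -2.4, 5.3]
gripper_width: 0.0085
grip_force: 39.5
```

```bash
python3 g.py
```

```text
7.9333 [0.57509435 0.06965145 0.22628647] [2.07350822 2.34221835 0.02744795] [ 9.14897528 -4.31501833  6.24562182] [-0.72453615 -1.50021262 -0.04072159] 0.008495626640763575 39.46122407913208
```

>>> step_arm(
  offset=[
    [0.55,0.06,-0.57],
    [1.1,0.12,-1.16],
    [1.55,0.17,-1.77],
    [2.0,0.22,-2.39],
    [2.4,0.27,-3.03],
    [2.8,0.32,-3.68],
    [3.15,0.36,-4.34],
    [3.5,0.4,-5.02],
  ],
  delta_rot=[
    [0,0,0],
    [0,0,0],
    [0,0,0],
    [0,0,0],
    [0,0,0],
    [0,0,0],
    [0,0,0],
    [0,0,0],
  ],
  grip=[1,1,1,1,1,1,1,1],
)

```text
clock: 8.6
tool_pos: [0.6102, 0.0741, 0.177]
eef_rot: [2.073, 2.342, 0.029]
wrist_force: [10.0, -1.7, 4.3]
gripper_width: 0.0087
grip_force: 40.2
```

```bash
python3 g.py
```

```text
8.65 [0.61075629 0.07413305 0.17579308] [2.07333537 2.34223573 0.02987181] [10.58605612 -1.53211873  2.03152772] [-0.4354565  -1.93714662  0.03591046] 0.008420083827771657 40.30095934867859
```

>>> step_arm(
  offset=[
    [0.35,0.04,-0.69],
    [0.65,0.07,-1.38],
    [0.95,0.1,-2.09],
    [1.2,0.13,-2.8],
    [1.4,0.16,-3.52],
    [1.6,0.18,-4.25],
    [1.75,0.2,-4.99],
    [1.85,0.21,-5.5],
  ],
  delta_rot=[
    [0,0,0],
    [0,0,0],
    [0,0,0],
    [0,0,0],
    [0,0,0],
    [0,0,0],
    [0,0,0],
    [0,0,0],
  ],
  grip=[1,1,1,1,1,1,1,1],
)

```text
clock: 9.32
tool_pos: [0.6305, 0.0767, 0.1217]
eef_rot: [2.072, 2.341, 0.034]
wrist_force: [11.3, -1.4, 0.8]
gripper_width: 0.0086
grip_force: 41.2
```

```bash
python3 g.py
```

```text
9.3667 [0.63065459 0.07672429 0.12102279] [2.07247876 2.3413779  0.03380559] [12.13472194 -1.12866727  0.75895243] [-0.33895429 -2.35975927  0.03994622] 0.00856873714588767 41.12647533416748
```

>>> step_arm(
  offset=[
    [0.2,0,-0.3],
    [0.25,0,-0.6],
    [0.3,0.01,-0.9],
    [0.3,0.02,-1.2],
    [0.33,0.02,-1.4],
    [0.35,0.02,-1.6],
  ],
  delta_rot=[
    [0,0,0],
    [0,0,0],
    [0,0,0],
    [0,0,0],
    [0,0,0],
    [0,0,0],
  ],
  grip=[1,1,1,1,1,1],
)

```text
clock: 9.87
tool_pos: [0.6335, 0.0771, 0.1058]
eef_rot: [2.073, 2.342, 0.032]
wrist_force: [9.8, -0.7, 1.3]
gripper_width: 0.0091
grip_force: 41.3
```

```bash
python3 g.py
```

```text
9.9167 [0.6334907  0.07706564 0.10551302] [2.07287061 2.34213065 0.03241704] [11.23403901  0.24074399  1.09324141] [-0.21293488 -1.97984065  0.03726258] 0.008571231870983303 41.24997317790985
```

>>> step_arm(
  offset=[
    [0.1,0,-0.2],
    [0.1,0,-0.35],
    [0.1,0,-0.5],
    [0.1,0,-0.65],
    [0.1,0,-0.8],
    [0.1,0,-0.8],
  ],
  delta_rot=[
    [0,0,0],
    [0,0,0],
    [0,0,0],
    [0,0,0],
    [0,0,0],
    [0,0,0],
  ],
  grip=[1,1,1,1,1,1],
)

```text
clock: 10.42
tool_pos: [0.6345, 0.0772, 0.0976]
eef_rot: [2.073, 2.342, 0.033]
wrist_force: [11.5, -1.8, 0.4]
gripper_width: 0.0085
grip_force: 41.4
```

```bash
python3 g.py
```

```text
10.4667 [0.63452437 0.07717399 0.09771966] [2.07284292 2.34220851 0.0325965 ] [11.143289   -0.30167878 -0.70208594] [-0.14798627 -1.96742219  0.06078033] 0.008724116697317397 41.36833190917969
```

>>> step_arm(
  offset=[
    [0,0,-0.15],
    [0,0,-0.3],
    [0,0,-0.45],
    [0,0,-0.45],
  ],
  delta_rot=[
    [0,0,0],
    [0,0,0],
    [0,0,0],
    [0,0,0],
  ],
  grip=[1,1,1,1],
)

```text
clock: 10.8
tool_pos: [0.635, 0.0773, 0.0933]
eef_rot: [2.073, 2.342, 0.034]
wrist_force: [10.3, -0.3, -0.6]
gripper_width: 0.0084
grip_force: 41.4
```

>>> step_arm(
  offset=[
    [0,0,-0.15],
    [0,0,-0.3],
    [0,0,-0.3],
  ],
  delta_rot=[
    [0,0,0],
    [0,0,0],
    [0,0,0],
  ],
  grip=[1,1,1],
)

```text
clock: 11.05
tool_pos: [0.6353, 0.0773, 0.0904]
eef_rot: [2.072, 2.342, 0.034]
wrist_force: [11.8, 0.0, -0.3]
gripper_width: 0.0088
grip_force: 41.4
```

```bash
python3 g.py; cp pics/tmp.png pics/fl.png; cp pics/tmp.pkl pics/fl.pkl; python3 -c "
import cv2
a=cv2.imread('pics/fl.png')[140:280,220:360]
cv2.imwrite('pics/flc.png',cv2.resize(a,None,fx=4,fy=4,interpolation=cv2.INTER_CUBIC))"
```

```text
11.1 [0.63519584 0.0772777  0.09043158] [2.07242581 2.34160801 0.03420311] [12.6336232  -0.50011916 -0.42075301] [-0.1190416  -2.08350932 -0.02363434] 0.008505319767411462 41.40235662460327
```

View pics/flc.png

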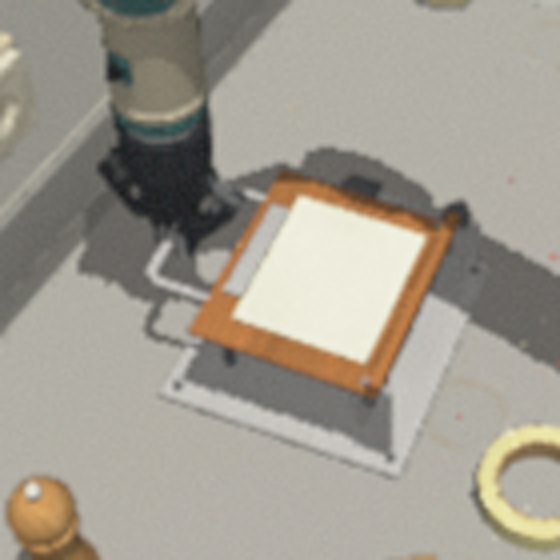

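>>> step_arm(
  offset=[
    [0,0,-0.1],
    [0,0,-0.2],
    [0,0,-0.3],
    [0,0,-0.3],
  ],
  delta_rot=[
    [0,0,0],
    [0,0,0],
    [0,0,0],
    [0,0,0],
  ],
  grip=[1,1,1,1],
)

```text
clock: 11.43
tool_pos: [0.6355, 0.0773, 0.0874]
eef_rot: [2.072, 2.341, 0.035]
wrist_force: [12.3, 0.3, -1.4]
gripper_width: 0.0089
grip_force: 41.5
```

>>> step_arm(
  offset=[
    [0,0,-0.1],
    [0,0,-0.2],
    [0,0,-0.3],
    [0,0,-0.3],
  ],
  delta_rot=[
    [0,0,0],
    [0,0,0],
    [0,0,0],
    [0,0,0],
  ],
  grip=[1,1,1,1],
)

```text
clock: 11.77
tool_pos: [0.6356, 0.0773, 0.0846]
eef_rot: [2.072, 2.341, 0.035]
wrist_force: [13.0, -0.3, -0.6]
gripper_width: 0.0086
grip_force: 41.6
```

```bash
python3 g.py
```

```text
11.8167 [0.63561902 0.07734963 0.08458546] [2.07209826 2.3412459  0.03518649] [12.22318088 -0.27272969  0.14172974] [-0.13408784 -2.23319227  0.03314868] 0.008123607713183588 41.639243960380554
```

>>> step_arm(
  offset=[
    [0,0,-0.1],
    [0,0,-0.2],
    [0,0,-0.3],
    [0,0,-0.3],
  ],
  delta_rot=[
    [0,0,0],
    [0,0,0],
    [0,0,0],
    [0,0,0],
  ],
  grip=[1,1,1,1],
)

```text
clock: 12.15
tool_pos: [0.6357, 0.0773, 0.0843]
eef_rot: [2.071, 2.34, 0.035]
wrist_force: [6.0, -1.6, 17.0]
gripper_width: 0.0085
grip_force: 43.1
```

>>> step_arm(
  offset=[
    [0,0,-0.1],
    [0,0,-0.2],
    [0,0,-0.3],
    [0,0,-0.3],
  ],
  delta_rot=[
    [0,0,0],
    [0,0,0],
    [0,0,0],
    [0,0,0],
  ],
  grip=[1,1,1,1],
)

```text
clock: 12.48
tool_pos: [0.6358, 0.0774, 0.0837]
eef_rot: [2.071, 2.339, 0.035]
wrist_force: [-0.0, -3.9, 34.0]
gripper_width: 0.0089
grip_force: 44.6
```

```bash
python3 g.py
```

```text
12.5333 [0.63583322 0.07737342 0.08367885] [2.07073461 2.33907437 0.03531658] [-0.32014253 -3.09589881 33.64758077] [-0.62252    -0.23978798  0.02655526] 0.008678200312526434 44.57138121128082
```

```bash
python3 -c "
from tab import *
tab(0,range(2,18,2))
tab(16,range(18,34,2))
tab(32,range(33,41,1))"
```

```text
from 0
2 [-0.05, -0.01, 0.75]
4 [-0.14, -0.02, 1.5]
6 [-0.24, -0.03, 2.24]
8 [-0.37, -0.05, 2.98]
10 [-0.53, -0.07, 3.72]
12 [-0.71, -0.09, 4.44]
14 [-0.92, -0.11, 5.17]
16 [-1.15, -0.14, 5.88]
from 16
18 [-0.26, -0.03, 0.71]
20 [-0.54, -0.07, 1.4]
22 [-0.85, -0.1, 2.09]
24 [-1.17, -0.14, 2.76]
26 [-1.53, -0.19, 3.42]
28 [-1.9, -0.23, 4.07]
30 [-2.3, -0.28, 4.71]
32 [-2.72, -0.33, 5.33]
from 32
33 [-0.22, -0.03, 0.31]
34 [-0.44, -0.05, 0.61]
35 [-0.67, -0.08, 0.9]
36 [-0.9, -0.11, 1.2]
37 [-1.14, -0.14, 1.49]
38 [-1.38, -0.17, 1.77]
39 [-1.63, -0.2, 2.05]
40 [-1.88, -0.23, 2.33]
```

>>> step_arm(
  offset=[
    [0,0,0.4],
    [0,0,0.8],
    [0,0,1.0],
    [0,0,1.0],
  ],
  delta_rot=[
    [0,0,0],
    [0,0,0],
    [0,0,0],
    [0,0,0],
  ],
  grip=[1,1,1,1],
)

```text
clock: 12.87
tool_pos: [0.6354, 0.0773, 0.089]
eef_rot: [2.072, 2.341, 0.035]
wrist_force: [12.1, -0.5, -2.1]
gripper_width: 0.0087
grip_force: 41.8
```

>>> step_arm(
  offset=[
    [-0.1,-0.01,0.75],
    [-0.2,-0.03,1.5],
    [-0.32,-0.04,2.24],
    [-0.46,-0.06,2.98],
    [-0.62,-0.08,3.7],
    [-0.8,-0.1,4.4],
    [-1.0,-0.12,5.0],
    [-1.15,-0.14,5.5],
  ],
  delta_rot=[
    [0,0,0],
    [0,0,0],
    [0,0,0],
    [0,0,0],
    [0,0,0],
    [0,0,0],
    [0,0,0],
    [0,0,0],
  ],
  grip=[1,1,1,1,1,1,1,1],
)

```text
clock: 13.53
tool_pos: [0.624, 0.0759, 0.1447]
eef_rot: [2.071, 2.34, 0.037]
wrist_force: [11.9, -0.4, 0.8]
gripper_width: 0.0084
grip_force: 41.0
```

>>> step_arm(
  offset=[
    [-0.26,-0.03,0.71],
    [-0.54,-0.07,1.4],
    [-0.85,-0.1,2.09],
    [-1.17,-0.14,2.76],
    [-1.53,-0.19,3.42],
    [-1.9,-0.23,4.07],
    [-2.3,-0.28,4.71],
    [-2.72,-0.33,5.33],
  ],
  delta_rot=[
    [0,0,0],
    [0,0,0],
    [0,0,0],
    [0,0,0],
    [0,0,0],
    [0,0,0],
    [0,0,0],
    [0,0,0],
  ],
  grip=[1,1,1,1,1,1,1,1],
)

```text
clock: 14.2
tool_pos: [0.597, 0.0724, 0.1986]
eef_rot: [2.07, 2.339, 0.038]
wrist_force: [11.2, -2.3, 4.1]
gripper_width: 0.0086
grip_force: 40.4
```

```bash
cat >> g.py <<'E'
from scipy.optimize import brentq
p=o['tool_pos'];X=((p[0]-.4224)*.9925+(p[1]-.052)*.122)
print('thX',np.degrees(brentq(lambda t:.215*np.cos(t)-.012*np.sin(t)-X,0,1.5)) if X<.215 else 0,'thZ20',np.degrees(brentq(lambda t:.215*np.sin(t)+.012*np.cos(t)+.092-p[2]-.0197,-.1,1.2)))
E
python3 g.py
```

```text
14.25 [0.59636785 0.07234744 0.19975134] [2.06981914 2.33926535 0.03780224] [10.29211256 -1.44733555  6.34320144] [-0.40101211 -2.19815115  0.02585252] 0.008691909528036763 40.28882145881653
thX 32.379469206928874 thZ20 33.09563877671189
```

>>> step_arm(
  offset=[
    [-0.22,-0.03,0.3],
    [-0.44,-0.05,0.6],
    [-0.67,-0.08,0.9],
    [-0.9,-0.11,1.2],
    [-1.1,-0.13,1.45],
    [-1.1,-0.13,1.45],
    [-1.1,-0.13,1.45],
  ],
  delta_rot=[
    [0,0,0],
    [0,0,0],
    [0,0,0],
    [0,0,0],
    [0,0,0],
    [0,0,0],
    [0,0,0],
  ],
  grip=[1,1,1,1,1,1,1],
)

```text
clock: 14.83
tool_pos: [0.5861, 0.071, 0.2133]
eef_rot: [2.07, 2.339, 0.038]
wrist_force: [12.0, -1.7, 6.3]
gripper_width: 0.0085
grip_force: 40.3
```

```bash
python3 g.py; python3 -c "
from tab import *
tab(38,range(37,29,-1))"
```

```text
14.8833 [0.5861349  0.0710286  0.21326949] [2.06979522 2.33893028 0.03858168] [12.47094263 -2.10366262  6.28140821] [-0.38622925 -2.59644897  0.00915227] 0.00864850362820686 40.291078090667725
thX 36.85816590705362 thZ20 37.69876595447436
from 38
37 [0.24, 0.03, -0.28]
36 [0.48, 0.06, -0.57]
35 [0.71, 0.09, -0.87]
34 [0.94, 0.12, -1.16]
33 [1.17, 0.14, -1.47]
32 [1.38, 0.17, -1.77]
31 [1.6, 0.2, -2.08]
30 [1.8, 0.22, -2.39]
```

>>> step_arm(
  offset=[
    [0.24,0.03,-0.28],
    [0.48,0.06,-0.57],
    [0.71,0.09,-0.87],
    [0.71,0.09,-0.87],
  ],
  delta_rot=[
    [0,0,0],
    [0,0,0],
    [0,0,0],
    [0,0,0],
  ],
  grip=[1,1,1,1],
)

```text
clock: 15.22
tool_pos: [0.5934, 0.072, 0.2039]
eef_rot: [2.07, 2.339, 0.038]
wrist_force: [12.2, -2.0, 6.1]
gripper_width: 0.0088
grip_force: 40.2
```

>>> step_arm(
  offset=[
    [0.12,0.015,-0.15],
    [0.23,0.03,-0.3],
    [0.35,0.04,-0.45],
    [0.35,0.04,-0.45],
  ],
  delta_rot=[
    [0,0,0],
    [0,0,0],
    [0,0,0],
    [0,0,0],
  ],
  grip=[1,1,1,1],
)

```text
clock: 15.55
tool_pos: [0.5964, 0.0723, 0.1998]
eef_rot: [2.071, 2.34, 0.037]
wrist_force: [9.3, -1.5, 9.3]
gripper_width: 0.0082
grip_force: 40.4
```

>>> step_arm(
  offset=[
    [0.12,0.015,-0.15],
    [0.23,0.03,-0.3],
    [0.23,0.03,-0.3],
  ],
  delta_rot=[
    [0,0,0],
    [0,0,0],
    [0,0,0],
  ],
  grip=[1,1,1],
)

```text
clock: 15.8
tool_pos: [0.5983, 0.0726, 0.197]
eef_rot: [2.071, 2.34, 0.036]
wrist_force: [8.4, -2.9, 10.6]
gripper_width: 0.0084
grip_force: 40.6
```

```bash
python3 g.py
```

```text
15.85 [0.59819366 0.07256732 0.19713369] [2.07092713 2.33981327 0.03555783] [ 8.5814044  -2.14175692 10.84175155] [-0.49549601 -1.76848086 -0.00214328] 0.008960557433974108 40.60420632362366
thX 31.52954799535605 thZ20 32.23622878457456
```

>>> step_arm(
  offset=[
    [0.1,0.015,-0.15],
    [0.2,0.03,-0.3],
    [0.2,0.03,-0.3],
  ],
  delta_rot=[
    [0,0,0],
    [0,0,0],
    [0,0,0],
  ],
  grip=[1,1,1],
)

```text
clock: 16.1
tool_pos: [0.6, 0.0728, 0.1944]
eef_rot: [2.071, 2.34, 0.035]
wrist_force: [8.2, -3.5, 14.2]
gripper_width: 0.0087
grip_force: 40.8
```

>>> step_arm(
  offset=[
    [0.1,0.015,-0.15],
    [0.2,0.03,-0.3],
    [0.2,0.03,-0.3],
  ],
  delta_rot=[
    [0,0,0],
    [0,0,0],
    [0,0,0],
  ],
  grip=[1,1,1],
)

```text
clock: 16.35
tool_pos: [0.6017, 0.073, 0.1918]
eef_rot: [2.071, 2.34, 0.034]
wrist_force: [6.3, -2.9, 17.6]
gripper_width: 0.0087
grip_force: 41.1
```

```bash
python3 g.py
```

```text
16.4 [0.60166946 0.07307525 0.19187895] [2.07106657 2.33997053 0.03395435] [ 5.62768826 -2.71344601 18.20378978] [-0.57504357 -1.16991354  0.00975179] 0.00848660207403234 41.093271374702454
thX 29.853593799008397 thZ20 30.537954175282216
```

>>> step_arm(
  offset=[
    [0.1,0.01,-0.15],
    [0.18,0.02,-0.3],
    [0.27,0.03,-0.45],
    [0.35,0.04,-0.6],
    [0.35,0.04,-0.6],
  ],
  delta_rot=[
    [0,0,0],
    [0,0,0],
    [0,0,0],
    [0,0,0],
    [0,0,0],
  ],
  grip=[1,1,1,1,1],
)

```text
clock: 16.82
tool_pos: [0.6048, 0.0735, 0.1867]
eef_rot: [2.071, 2.34, 0.033]
wrist_force: [3.5, -3.9, 24.1]
gripper_width: 0.0086
grip_force: 41.9
```

```bash
python3 g.py; cp pics/tmp.png pics/n2.png; cp pics/tmp.pkl pics/n2.pkl; python3 -c "
import cv2
a=cv2.imread('pics/n2.png')[150:260,240:360]
cv2.imwrite('pics/n2c.png',cv2.resize(a,None,fx=5,fy=5,interpolation=cv2.INTER_CUBIC))"
```

```text
16.8667 [0.60473315 0.07349931 0.18676096] [2.07115694 2.34003541 0.03295835] [ 2.4397085  -3.70986121 23.42089201] [-0.694739  -0.5341397  0.0435438] 0.008478200111346722 41.86369836330414
thX 28.31273267159729 thZ20 28.915601040990573
```

View pics/n2c.png

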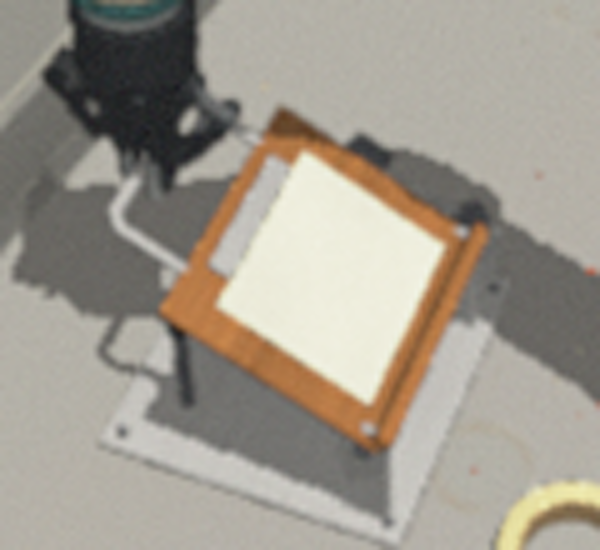

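Run:
```python
from h import *
c=load('n2'); yaw=.1248
for H in([.418,.046],):
  def f(th,y,z=.008):
    X=.160*np.cos(th)-z*np.sin(th);Z=.160*np.sin(th)+z*np.cos(th)
    return [H[0]+X*np.cos(yaw)-y*np.sin(yaw),H[1]+X*np.sin(yaw)+y*np.cos(yaw),.092+Z]
  for th in (0,4,26,28,30,32,34,36,42,44,46): print(th,proj(c,np.array([f(np.radians(th),.095),f(np.radians(th),-.095)])).round(1).tolist())
print('obs flat',(268,222.5),'now',(272.6,212),'start',(281.6,208))
o=arm.get_obs();print(o['joint_torque'].round(1))
```

```text
0 [[267.6, 223.8], [291.1, 183.2]]
4 [[267.5, 221.9], [291.2, 181.2]]
26 [[271.1, 213.1], [295.4, 171.5]]
28 [[271.8, 212.5], [296.1, 170.8]]
30 [[272.5, 211.8], [296.8, 170.1]]
32 [[273.3, 211.2], [297.6, 169.4]]
34 [[274.1, 210.7], [298.5, 168.7]]
36 [[275.0, 210.2], [299.4, 168.1]]
42 [[278.0, 208.8], [302.4, 166.5]]
44 [[279.1, 208.4], [303.4, 166.0]]
46 [[280.3, 208.1], [304.6, 165.5]]
obs flat (268, 222.5) now (272.6, 212) start (281.6, 208)
[ -2.2 -38.5  -5.2  -8.7  -1.1   0.3  -0. ]
```

>>> step_arm(
  offset=[
    [-0.2,-0.02,0.3],
    [-0.37,-0.04,0.6],
    [-0.55,-0.07,0.9],
    [-0.55,-0.07,0.9],
    [-0.55,-0.07,0.9],
  ],
  delta_rot=[
    [0,0,0],
    [0,0,0],
    [0,0,0],
    [0,0,0],
    [0,0,0],
  ],
  grip=[1,1,1,1,1],
)

```text
clock: 17.28
tool_pos: [0.5999, 0.0728, 0.1945]
eef_rot: [2.071, 2.34, 0.035]
wrist_force: [8.1, -2.5, 12.1]
gripper_width: 0.0087
grip_force: 40.9
```

```bash
python3 g.py
python3 - <<'E'
from h import *
a=load('n2')['frame'];b=load('tmp')['frame'];f=load('fl')['frame'];s=load('s1')['frame']
g=lambda i:cv2.cvtColor(i,cv2.COLOR_RGB2GRAY)
pts=np.array([[[272.6,212]],[[301,181]],[[283.5,211]],[[329,196]],[[313,229.5]],[[276,212]]],np.float32)
for n,im in(('raised',b),('flat',f)):
    q,st,e=cv2.calcOpticalFlowPyrLK(g(a),g(im),pts,None,winSize=(11,11),maxLevel=3)
    print(n,(q-pts)[:,0].round(2).tolist(),st.ravel())
E
```

```text
17.3333 [0.59992937 0.07277943 0.19442365] [2.0708626  2.3398121  0.03517889] [ 9.07130244 -1.54849297 12.76496148] [-0.46506959 -1.70416822  0.04847265] 0.008902703191612626 40.913411378860474
thX 30.704168170480045 thZ20 31.356043557074003
raised [[-0.009999999776482582, -0.36000001430511475], [0.7699999809265137, -0.47999998927116394], [0.8999999761581421, -0.49000000953674316], [0.38999998569488525, 0.03999999910593033], [0.23999999463558197, -0.05999999865889549], [-0.2800000011920929, -0.9100000262260437]] [1 1 1 1 1 1]
flat [[-3.630000114440918, 2.200000047683716], [-4.679999828338623, 7.860000133514404], [-4.949999809265137, 7.150000095367432], [-2.740000009536743, 1.3200000524520874], [-3.119999885559082, 0.44999998807907104], [-4.309999942779541, 10.510000228881836]] [1 1 1 1 1 1]
```

>>> step_arm(
  offset=[
    [-0.2,-0.02,0.27],
    [-0.38,-0.05,0.5],
    [-0.38,-0.05,0.5],
  ],
  delta_rot=[
    [0,0,0],
    [0,0,0],
    [0,0,0],
  ],
  grip=[1,1,1],
)

```text
clock: 17.58
tool_pos: [0.5966, 0.0724, 0.1993]
eef_rot: [2.07, 2.339, 0.037]
wrist_force: [11.2, -1.9, 7.8]
gripper_width: 0.0089
grip_force: 40.6
```

```bash
cat > flow.py <<'E'
from h import *
import sys
a=load('n2')['frame'].astype(np.float32);b=load('tmp')['frame'].astype(np.float32)
# ECC affine over board's paper area, then report motion of points
g=lambda i:cv2.GaussianBlur(cv2.cvtColor(i.astype(np.uint8),cv2.COLOR_RGB2GRAY),(3,3),0)
m=np.zeros((400,640),np.uint8); poly=np.array([[275,211],[283,209],[292,186],[302,176],[336,194],[337,198],[318,240],[311,238]],np.int32)
cv2.fillPoly(m,[poly],255)
W=np.eye(2,3,dtype=np.float32)
cc,W=cv2.findTransformECC(g(a),g(b),W,cv2.MOTION_AFFINE,(cv2.TERM_CRITERIA_EPS|cv2.TERM_CRITERIA_COUNT,200,1e-7),m,1)
p=np.array([[272.6,212],[301,181],[283.5,211],[329,196],[313,229.5]])
print(cc,((W[:,:2]@p.T).T+W[:,2]-p).round(2).tolist())
E
python3 flow.py; python3 g.py; python3 flow.py
```

```text
0.9982377753154494 [[0.73, -0.65], [0.88, -0.73], [0.66, -0.52], [0.47, -0.12], [0.2, 0.17]]
17.6333 [0.59667247 0.07238423 0.19921515] [2.07034928 2.33942945 0.03691924] [10.42819938 -2.26237174  7.91197998] [-0.37543178 -2.21305827  0.01706989] 0.008690174846859517 40.62809407711029
thX 32.238896147267795 thZ20 32.918840268346685
0.9984913882148629 [[1.13, -1.24], [1.09, -1.16], [1.0, -0.98], [0.57, -0.12], [0.42, 0.18]]
```

>>> step_arm(
  offset=[
    [0.05,0.01,-0.1],
    [0.05,0.01,-0.1],
    [0.05,0.01,-0.1],
  ],
  delta_rot=[
    [0,0,0],
    [0,0,0],
    [0,0,0],
  ],
  grip=[1,1,1],
  newtons=20,
)

```text
clock: 17.88
tool_pos: [0.5974, 0.0725, 0.1981]
eef_rot: [2.07, 2.339, 0.037]
wrist_force: [10.4, -1.9, 8.6]
gripper_width: 0.0089
grip_force: 40.7
```

```bash
python3 g.py; python3 flow.py
```

```text
17.9333 [0.59740428 0.07247394 0.19818425] [2.07033344 2.33927037 0.03712483] [10.63188834 -2.21568392  9.43435144] [-0.41514256 -2.25612035 -0.02883753] 0.008619089696500581 40.65657556056976
thX 31.899115585816997 thZ20 32.58002517010093
0.9985716665188751 [[0.87, -1.17], [0.94, -1.09], [0.79, -0.92], [0.56, -0.13], [0.37, 0.14]]
```

>>> step_arm(
  offset=[
    [0,0,0],
    [0,0,0],
    [0,0,0],
  ],
  delta_rot=[
    [0,0,0],
    [0,0,0],
    [0,0,0],
  ],
  grip=[0.9,0.88,0.86],
  newtons=20,
)

```text
clock: 18.18
tool_pos: [0.5949, 0.0728, 0.1969]
eef_rot: [2.073, 2.343, 0.031]
wrist_force: [6.8, -0.2, 5.8]
gripper_width: 0.0117
grip_force: 3.8
```

```bash
python3 g.py; python3 flow.py
```

```text
18.2333 [0.59487592 0.0728299  0.19679201] [2.07258339 2.34290452 0.03136056] [ 6.86553399 -1.21959993  4.65578758] [-0.19668268 -1.55384265 -0.03176655] 0.011836712096115044 3.7856554985046387
thX 33.02473036084355 thZ20 32.12473007251935
0.9984784385895792 [[1.9, -1.06], [1.56, -1.02], [1.61, -0.83], [0.54, -0.07], [0.49, 0.23]]
```

>>> step_arm(
  offset=[
    [0,0,0],
    [0,0,0],
    [0,0,0],
    [0,0,0],
  ],
  delta_rot=[
    [0,0,0],
    [0,0,0],
    [0,0,0],
    [0,0,0],
  ],
  grip=[0.8,0.75,0.7,0.65],
)

```text
clock: 18.57
tool_pos: [0.5857, 0.0711, 0.1916]
eef_rot: [2.079, 2.354, 0.005]
wrist_force: [4.9, 1.0, 2.5]
gripper_width: 0.0295
grip_force: 2.6
```

```bash
python3 g.py; python3 flow.py
```

```text
18.6167 [0.58574466 0.07100146 0.19133103] [2.07865903 2.3536676  0.00532793] [3.04677031 1.48471734 2.79635922] [ 0.23104109 -0.73898691 -0.03716108] 0.03007856102803483 2.0494309812784195
thX 37.01941483594114 thZ20 30.362828514049607
0.9985314556784057 [[1.9, -1.04], [1.55, -1.02], [1.6, -0.82], [0.54, -0.08], [0.49, 0.23]]
```

>>> step_arm(
  offset=[
    [0.6,0.07,0],
    [1.2,0.14,0],
    [1.2,0.14,0],
    [1.2,0.14,0.3],
  ],
  delta_rot=[
    [0,0,0],
    [0,0,0],
    [0,0,0],
    [0,0,0],
  ],
  grip=[0.6,0.6,0.55,0.55],
)

```text
clock: 18.95
tool_pos: [0.5956, 0.0712, 0.1923]
eef_rot: [-2.079, -2.353, 0.004]
wrist_force: [-0.4, -0.2, -0.1]
gripper_width: 0.0384
grip_force: 0.0
```

```bash
python3 g.py; python3 flow.py
```

```text
19.0 [0.59585339 0.07138099 0.19324758] [-2.07913436e+00 -2.35366298e+00  1.83493627e-03] [0.19032741 1.0252618  0.37022514] [-0.01128181 -0.03578553 -0.00656783] 0.03836928027946462 0.0
thX 32.66593082880475 thZ20 30.976966939118356
0.9985238576358294 [[1.89, -1.09], [1.56, -1.04], [1.6, -0.85], [0.53, -0.07], [0.47, 0.24]]
```

Free with zero contact; board stands. Retract straight up.

>>> step_arm(
  offset=[
    [0,0,0.7],
    [0,0,1.5],
    [0,0,2.5],
    [0,0,4],
    [0,0,6],
    [0,0,8],
    [0,0,10],
    [0,0,12],
  ],
  delta_rot=[
    [0,0,0],
    [0,0,0],
    [0,0,0],
    [0,0,0],
    [0,0,0],
    [0,0,0],
    [0,0,0],
    [0,0,0],
  ],
  grip=[0.55,0.55,0.55,0.55,0.55,0.55,0.55,0.55],
)

```text
clock: 19.67
tool_pos: [0.5962, 0.0716, 0.3157]
eef_rot: [2.079, 2.354, 0.001]
wrist_force: [-0.1, 0.4, 0.6]
gripper_width: 0.0383
grip_force: 0.0
```

>>> step_arm(
  offset=[
    [1,-1,1],
    [2,-3,2],
    [3,-6,3],
    [4,-9,3],
    [5,-12,3],
    [6,-15,3],
    [6,-17,3],
    [6,-17,3],
  ],
  delta_rot=[
    [0,0,0],
    [0,0,0],
    [0,0,0],
    [0,0,0],
    [0,0,0],
    [0,0,0],
    [0,0,0],
    [0,0,0],
  ],
  grip=[0.55,0.55,0.55,0.55,0.55,0.55,0.55,0.55],
)

```text
clock: 20.33
tool_pos: [0.6562, -0.1061, 0.3439]
eef_rot: [2.088, 2.343, -0.005]
wrist_force: [-0.8, -0.8, 0.1]
gripper_width: 0.0382
grip_force: 0.0
```

```bash
python3 g.py; python3 flow.py
python3 - <<'E'
from h import *
snap('top','t2')
a=cv2.imread('pics/tmp.png')[150:260,250:350]; b=cv2.imread('pics/t2.png')[135:240,230:345]
a=cv2.resize(a,(400,440),interpolation=cv2.INTER_CUBIC);b=cv2.resize(b,(400,440*1),interpolation=cv2.INTER_CUBIC)
b=cv2.resize(cv2.imread('pics/t2.png')[130:240,240:340],(400,440),interpolation=cv2.INTER_CUBIC)
cv2.imwrite('pics/fin.png',np.hstack([a,b]))
E
```

```text
20.3833 [ 0.65612241 -0.10224404  0.34402793] [ 2.08543395e+00  2.34799016e+00 -1.41300833e-03] [-0.41770167  0.94880613  0.36185273] [0.015089   0.04642283 0.02464733] 0.03863492075251779 0.0
0.9962518427534931 [[1.92, -0.97], [1.52, -0.98], [1.63, -0.77], [0.52, -0.17], [0.54, 0.13]]Traceback (most recent call last):
  File "g.py", line 5, in <module>
    print('thX',np.degrees(brentq(lambda t:.215*np.cos(t)-.012*np.sin(t)-X,0,1.5)) if X<.215 else 0,'thZ20',np.degrees(brentq(lambda t:.215*np.sin(t)+.012*np.cos(t)+.092-p[2]-.0197,-.1,1.2)))
                                                                                                                       ~~~~~~^^^^^^^^^^^^^^^^^^^^^^^^^^^^^^^^^^^^^^^^^^^^^^^^^^^^^^^^^^^^^^^^
    r = _zeros._brentq(f, a, b, xtol, rtol, maxiter, args, full_output, disp)
ValueError: f(a) and f(b) must have different signs
```

View pics/fin.png

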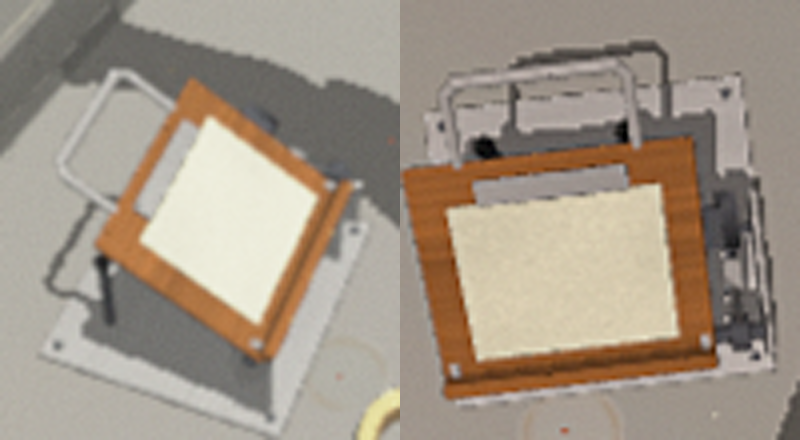

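Run:
```python
from h import *
from scipy.optimize import least_squares
s=load('s1');t=load('t1')
D=[(np.array([[250.3,162.2],[296.3,156.7],[240.3,181.2],[313.8,173.3]]),np.array([[274,187.4],[288.6,163.4],[281.6,208],[305,167.6]])),
(np.array([[251.2,148.7],[298,145.5],[241.2,173],[313,165]]),np.array([[265,191.2],[280.5,168.2],[274.2,210.7],[298.2,170]]))]
def model(x,y,yaw,th,zc):
    L=np.array([[.215,.05,.012],[.215,-.05,.012],[.160,.095,zc],[.160,-.095,zc]])
    X=L[:,0]*np.cos(th)-L[:,2]*np.sin(th); Z=L[:,0]*np.sin(th)+L[:,2]*np.cos(th)
    return np.c_[x+X*np.cos(yaw)-L[:,1]*np.sin(yaw), y+X*np.sin(yaw)+L[:,1]*np.cos(yaw), .092+Z]
def R(p):
    r=[(p[3]-.004)*300]
    for i in(0,1):
        m=model(*p[:3],p[4+i],p[3]); r+=list((proj(t,m)-D[i][0]).ravel())+list((proj(s,m)-D[i][1]).ravel())
    return np.array(r)
r=least_squares(R,[.415,.045,.12,.004,.8,.5],loss='soft_l1');print(r.x.round(4),np.degrees(r.x[4:]),R(r.x).round(1))
```

```text
[0.4152 0.0454 0.1192 0.0107 0.7654 0.5224] [43.85494674 29.93016093] [ 2.   3.3 -0.2 -1.7  0.8 -0.5  0.1  0.9 -0.1  0.3 -1.8 -0.6  0.1 -1.2
  0.2 -0.1 -1.7  3.4  2.3 -4.1  1.2 -0.3 -0.4  0.7 -0.3  0.6 -0.4 -1.2
  1.  -0.6  0.8 -0.  -0.2]
```

```bash
python3 -c "
from plant import arm
print(arm.close_job())"
```

```text
the job is handed in; nothing more can be done
None
```

The board was lifted past its top notch, held all the way down to flat, then raised again; the final pictures put it at about 30°, one notch below its start at about 44°, so propped in the second notch, with the gripper clear, and the job was handed in at about 20 s with no verdict returned; I did not re-image the bystanders, but the arm never went near them.

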